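# Seat a loose vacuum ball valve in the leak-test cradle and shut it

### The arm

A 7-joint arm with a two-finger parallel gripper is mounted at the origin on the work surface. World frame = base frame: x ahead of the robot, y to its left, z up, the work surface at z = 0. Lengths are in mm, angles in rad, forces in N, time in s.
With the tool pointing down it reaches from about 400 to 875 mm from the base axis. Payload 4.4 kg.
Tool frame: the origin (TCP) lies midway between the tips of the shut fingers; the grasp point (between the pads) lies 19 mm behind it (ctrl.grip_point_offset is the distance from the TCP to the grasp point, in mm); z points along the fingers, x is the direction in which the jaws open and shut, and the axes are right-handed (so a half turn about z gives the same grasp; the last joint's range is limited). The gripper opens to 85 mm and grips with 20 to 120 N. Pads are 22 mm wide; open, the fingers measure 114 mm over their backs; the gripper's body (76 mm by 85 mm) begins 54 mm behind the grasp point. The pads swing forward as they close: fully open they stand 13 mm farther back than shut.
Start: joints at [-1.312, 0.628, 0.038, 1.517, -0.027, 0.996, -0.02], TCP at [207.403, 616.038, 195.913] pointing down, gripper open.
Joint ranges: [-3.06, 3.06], [-0.37, 2.12], [-1.25, 1.32], [0.18, 2.47], [-1.1, 4.24], [0.23, 1.98], [-2.94, 2.94]. Speed limits (rad/s): [2.57, 2.57, 3.14, 3.14, 3.14, 3.14, 3.14].

### API

Orientations are given as [roll, pitch, yaw] about the fixed x, y, z axes, in that order (R = Rz(yaw) Ry(pitch) Rx(roll)).
In Python, from cell import ctrl, viewer gives the robot as it stands.
- The arm moves only by the tool apply_moves, never from a script. Its argument "series" is a list that holds one entry, the list of rows, each a list of 6 numbers: the shift along the tool's x, y, z normalised to -1 to 1, where 1 is 50 mm, then the turn, a rotation vector about the tool's x, y, z normalised to -1 to 1, where 1 is 6 degrees. In form: [[[tx, ty, tz, rx, ry, rz], ...]]. A call has exactly 5 rows; each row shifts and turns the commanded pose from where the row before left it, along the tool's axes as they then stand; what a row does not reach is not made up. A row lasts 1/8 s, in which the tool goes at most 62.5 mm and 10.7 degrees, less where a joint would pass 70% of its speed; a pose out of reach is approached as far as the arm can. A call with a number of a shift or a turn outside -1 to 1 is refused whole. A call with a gripper value outside its range is refused whole. "claw" is the gripper command: -1 is shut, 1 is fully open, values between are in proportion, set as the call begins (left out, the last holds). The fingers move at their own pace and stop on an object; the grip force is fixed at half the most. Time passes only in rows, so rows that do not move let the fingers close, or fill a call up. It gives the time, the measured TCP pose, the force and the opening at its end, in the units of the state.
- ctrl.read_state(): the state, without advancing time (a new reading comes with each control period).
- viewer.get_image(name): name is "side" or "top"; returns the picture (480x640x3 uint8, blue, green, red); there is no depth.
- viewer.camera_info(name): a dict with "K" (3x3 intrinsics, pixels), "R" (3x3) and "t" (3): a world point X has camera coordinates R X + t. Camera axes: x right, y down, z forward; pixel columns grow to the right and rows downward; lengths in mm; the calibration is good to about 2 mm. A picture is of the moment at which its call begins. camera_info takes no time and is no camera call.
- ctrl.finish_job(): hands the job in, once; it reports no verdict.
Trained networks look in the newest picture that a camera, given by its name, has taken for a name from the list of things; names that differ only in an ending like _2 or _b are one class to them, and where a whole thing is asked for, a point or a joint stands for the part that bears it (a point fixed in the world has none). Each returns a list of dicts, best first, with "score" (0 to 1); they miss things now and then, are a little off and sometimes report something else, mostly with a low value. They report only what shows in the picture. A call takes as long as a camera call. They do not tell look-alikes from the thing itself.
- viewer.find_in(camera, label): "location" ([column, row] as shares, 0 to 1, of the picture: columns of its width, rows of its height, amid what is visible of it).
The state is a dict: "clock": time; "qpos": joint angles; "qd": joint speeds; "tau": joint torques, N m; "eef_pos": TCP position; "tool_rot": TCP orientation; "force": force on the tool from outside, world axes, zero at the start; "torque": the same for the moment, N m; "width": finger opening in mm.
Only numpy, scipy, OpenCV 4.12 (cv2) and the standard library are available. Lean on these libraries where they do the work, as an engineer would, in place of code of your own. Each camera call takes 0.05 s, during which the arm holds its last target. There are 200 camera calls.

### The job

Lift the loose lever ball valve, still open, and set it down gently (do not drop it) in the aluminium leak-test cradle, upright, flat on the cradle's floor with its pipe along the cradle and its end flanges between the cheeks, either way round, and let go of it. Then take it by its lever and shut it: swing the lever the quarter turn to its stop, square across the pipe, and leave the valve seated with nothing touching it. Leave the other loose things on the bench where they are.

Things in the scene. Friction and masses are not known exactly. Their poses are not given: they have to be found in the camera images.
- valve: Loose steel ball valve, about 0.7 kg, upright on the bench. Origin: centre of its flat underside; x along the pipe, z up. Middle block 44 x 44 x 44 mm (grip its bare sides, at +-22 mm in y); round pipe 28 mm across, then square 44 x 44 mm end flanges at 52 to 65 mm either way along x; 130 mm overall. The lever rides on top, turning about the valve's z axis.
- lever (a joint): Angle of the valve's lever. 0 = open: lever along the pipe, over the valve's +x end. pi/2 = shut, against the hard stop: lever across the pipe, pointing along the valve's -y. It shuts clockwise seen from above and stays where left; it takes 0.1 N m (about 1.2 N at the sleeve). Starts at 0 to 0.3.
- lever_grip (a point): Middle of the lever's grey sleeve, 90 mm from the turning axis, 56 mm above the valve's underside: the place to pinch or push. The sleeve is 16 mm wide, reaches from 57 to 112 mm from the axis and from 50 to 62 mm above the valve's underside; the rest of the lever is a flat bar 14 mm wide.
- cradle: Aluminium cradle fixed to the bench, 170 x 76 mm. Origin: centre of underside; x along its length, z up. Its floor, where the valve stands centred, is 12 mm up. Four cheeks (45 to 72 mm either way along x) rise 28 mm above the floor, with flared lips to 40 mm; 52 mm between facing cheeks, 142 mm between the low end stops (14 mm). The middle 90 mm is open at the sides for fingers.
- grease_jar: Bystander: low jar, 48 mm across, 45 mm tall, near the robot between the valve and the cradle; origin centre of underside.
- clamp_ring: Bystander: aluminium clamp ring 52 mm across, 14 mm high, lying flat; origin centre of underside.
- spanner: Bystander: open-ended spanner lying flat beyond the work area.
- beaker: Bystander: glass beaker, 64 mm across, 75 mm tall; origin centre of underside.
- blank_flange: Bystander: steel disc 40 mm across, 12 mm high; origin centre of underside.
- elbow: Bystander: brass elbow fitting about 45 mm long, 50 mm high; origin centre of underside.
Mind the look-alikes: they are no part of the job. Leave any black or yellow look-alike of the cradle alone. What is shaped like the valve but turquoise is not meant.

How it is judged:
By the outcome, as a careful person would: the job done as asked, in the order asked, and still so for the second after the job is handed in, with the robot touching nothing.
It also fails if it takes over 64 s, if anything falls off the work surface, if the arm or the gripper's body presses on something with over 40 N, if the wrist force passes 120 N, or if a joint passes its speed limit or range.

## Working session

There is one attempt and no reset: what is moved stays moved. The work goes in short steps, Python scripts to look and compute and a tool call to move; the robot and the scene stay as the last step left them, time stands still between calls to the robot, and variables do not carry over. Pictures are saved under pics/ and viewed, about 8 in all and at most 12, crops included, and the job is handed in when it is done.

Besides the shell and the picture viewer there is one more tool, called after "Request:" by a JSON object that holds its "fn" and its "kwargs", one argument or row to a line. apply_moves: Moves the arm, as the interface text tells. Scaled input: -1 to 1 covers 50 mm each way for a shift and 6 degrees each way for a turn. Its arguments: {"type":"object","properties":{"series":{"type":"array","items":{"type":"array","items":{"type":"array","items":{"type":"number"}}}},"claw":{"type":"number"}},"required":["series"]}

```bash
ls; mkdir -p pics
python3 - <<'E'
from cell import ctrl, viewer
import cv2,numpy as np
for n in("side","top"):
    im=viewer.get_image(n); cv2.imwrite(f"pics/{n}0.png",im)
    c=viewer.camera_info(n); print(n,np.round(c["K"],1).tolist(),np.round(c["R"],4).tolist(),np.round(c["t"],1).tolist())
    for l in("valve","lever_grip","cradle","grease_jar"):
        print(l,[(round(d["location"][0]*640),round(d["location"][1]*480),round(d["score"],2)) for d in viewer.find_in(n,l)])
print(ctrl.read_state())
E
```

```text
pics
side [[475.1, 0.0, 311.0], [0.0, 475.1, 236.5], [0.0, 0.0, 1.0]] [[0.9646, -0.2636, -0.0004], [-0.1639, -0.5987, -0.784], [0.2065, 0.7563, -0.6208]] [-511.7, 152.4, 921.9]
valve [(311, 313, 0.62)]
lever_grip [(200, 325, 0.82), (314, 284, 0.7)]
cradle [(194, 226, 0.82), (211, 176, 0.63), (281, 215, 0.56)]
grease_jar [(254, 266, 0.59)]
top [[603.1, 0.0, 320.1], [0.0, 603.1, 232.8], [0.0, 0.0, 1.0]] [[0.0011, -1.0, -0.004], [-0.9804, -0.0002, -0.1969], [0.1969, 0.0042, -0.9804]] [5.4, 527.5, 1378.6]
valve [(403, 326, 0.87), (383, 247, 0.67)]
lever_grip [(371, 242, 0.88), (387, 333, 0.78)]
cradle [(148, 305, 0.81), (235, 334, 0.66), (249, 245, 0.58)]
grease_jar [(316, 282, 0.53)]
{'clock': 0.5, 'qpos': array([-1.31179239,  0.62837315,  0.03847199,  1.51743176, -0.02699633,
        0.99625928, -0.01998524]), 'qd': array([-7.78376439e-04, -1.22015235e-03, -9.08498415e-04, -3.81762607e-04,
        2.87200008e-03,  7.76493673e-05,  5.37490290e-04]), 'tau': array([-8.80738298e-04, -5.62803376e+01,  1.22410577e+00, -1.93603599e+01,
        1.08307644e-02,  2.73182966e-03,  9.26115888e-06]), 'eef_pos': array([207.39285085, 616.04121463, 195.9201421 ]), 'tool_rot': array([-3.14154129e+00, -4.49445912e-05,  1.24600609e+00]), 'force': array([0.08651789, 0.5008369 , 0.42606524]), 'torque': array([ 0.02606603, -0.04702606, -0.02426868]), 'width': 85.52262306606794}
```

View pics/top0.png

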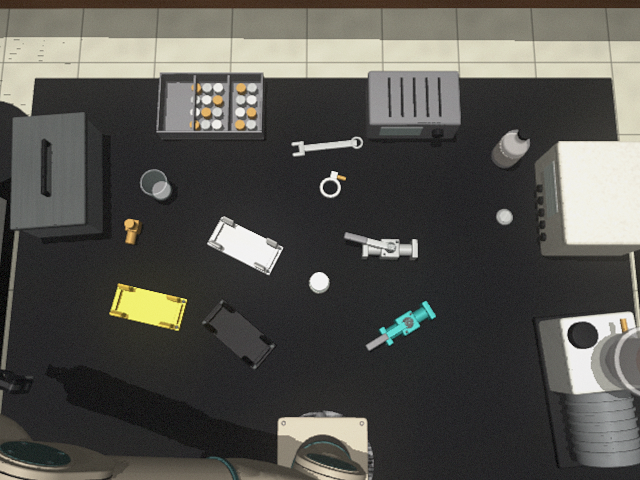

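View pics/side0.png

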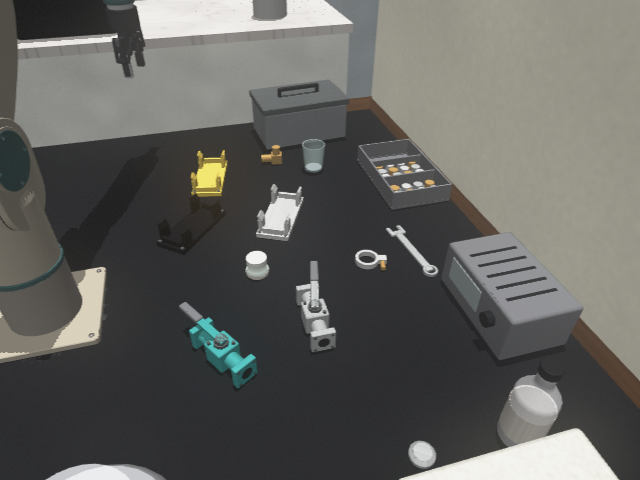

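The top view shows two valve shapes: the steel one at (388,247) and the turquoise one at (403,325). It shows three cradle shapes: aluminium at (246,245), yellow at (148,306) and black at (238,334). I choose the steel valve and the aluminium cradle, and will check both in a close crop.

Run:
```python
import cv2,numpy as np
t=cv2.imread("pics/top0.png"); s=cv2.imread("pics/side0.png")
f=lambda im,x,y,w,h,k:cv2.resize(im[y:y+h,x:x+w],None,fx=k,fy=k,interpolation=cv2.INTER_CUBIC)
a=f(t,200,210,90,70,4.44)[:310,:400]; b=f(t,335,220,90,70,4.44)[:310,:400]
c=f(s,245,180,70,51,5.7)[:290,:400]; d=f(s,280,255,92,66+35,2.87*1)[:290]
d=cv2.copyMakeBorder(d,0,max(0,290-d.shape[0]),0,max(0,400-d.shape[1]),0)[:290,:400]
c=c[:290,:400]; c=cv2.copyMakeBorder(c,0,290-c.shape[0],0,400-c.shape[1],cv2.BORDER_CONSTANT)
cv2.imwrite("pics/crop0.png",np.vstack([np.hstack([a,b]),np.hstack([c,d])]))
```

```text
(no output)
```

View pics/crop0.png

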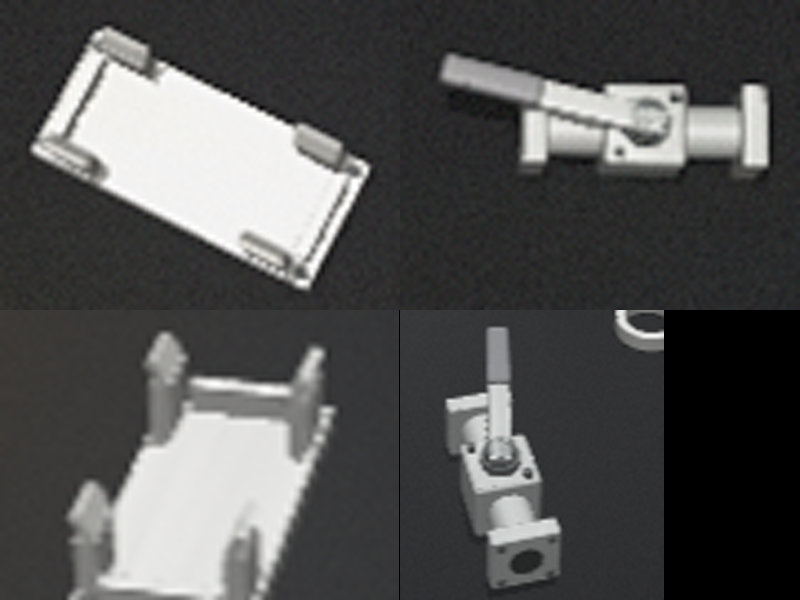

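```bash
cat > fit.py <<'E'
import cv2,numpy as np
from scipy.optimize import minimize
from scipy.spatial.transform import Rotation as Ro
from cell import ctrl,viewer
def box(x0,x1,y0,y1,z0,z1): return np.array([[x,y,z] for x in(x0,x1) for y in(y0,y1) for z in(z0,z1)],float)
def cyl(x0,x1,r,zc):
    a=np.arange(0,2*np.pi,.4); return np.array([[x,r*np.cos(t),zc+r*np.sin(t)] for x in(x0,x1) for t in a])
def rz(P,a): c,s=np.cos(a),np.sin(a); return P@np.array([[c,s,0],[-s,c,0],[0,0,1]])
def valve(lev):
    return [box(-22,22,-22,22,0,44),cyl(-52,52,14,22),box(52,65,-22,22,0,44),box(-65,-52,-22,22,0,44),
      rz(box(0,60,-7,7,52,58),-lev),rz(box(57,112,-8,8,50,62),-lev),box(-7,7,-7,7,44,60)]
def cradle():
    P=[box(-85,85,-38,38,0,12)]
    for sx in(-1,1):
        P.append(box(*sorted((sx*71,sx*85)),-38,38,0,26) if 0 else box(*sorted((sx*71,sx*79)),-30,30,0,26))
        for sy in(-1,1): P.append(box(*sorted((sx*45,sx*72)),*sorted((sy*26,sy*36)),0,52))
    return P
C={n:viewer.camera_info(n) for n in("side","top")}
def proj(n,X):
    c=C[n]; p=(X@np.array(c["R"]).T+np.array(c["t"]).ravel())@np.array(c["K"]).T; return p[:,:2]/p[:,2:]
def ray(n,uv,z):
    c=C[n];R=np.array(c["R"]);t=np.array(c["t"]).ravel()
    d=R.T@np.linalg.solve(np.array(c["K"]),[*uv,1]);o=-R.T@t; return o+d*(z-o[2])/d[2]
S=4
def render(n,parts,roi):
    x,y,w,h=roi; m=np.zeros((h*S,w*S),np.uint8)
    for P in parts:
        q=cv2.convexHull(((proj(n,P)-[x,y]+.5)*S*16-8).astype(np.float32)).astype(np.int32)
        cv2.fillConvexPoly(m,q,255,cv2.LINE_AA,4)
    return cv2.resize(m,(w,h),interpolation=cv2.INTER_AREA)/255.
def place(parts,x,y,z,yaw): return [rz(P,yaw)+[x,y,z] for P in parts]
def soft(im,roi,lo=65,hi=110):
    x,y,w,h=roi; return np.clip((cv2.cvtColor(im,cv2.COLOR_BGR2GRAY)[y:y+h,x:x+w].astype(float)-lo)/(hi-lo),0,1)
def fit(ims,rois,model,p0,step):
    M={n:soft(ims[n],rois[n]) for n in rois}
    f=lambda p:sum(np.abs(render(n,model(p),rois[n])-M[n]).sum() for n in rois)
    r=None
    for k in range(3):
        s=np.vstack([p0]+[np.array(p0)+np.eye(len(p0))[i]*step[i]/(2**k)*(-1)**k for i in range(len(p0))])
        r=minimize(f,p0,method="Nelder-Mead",options=dict(initial_simplex=s,xatol=1e-3,fatol=.05,maxiter=500)); p0=r.x
    return r.x,r.fun,sum(m.sum() for m in M.values())
E
python3 - <<'E'
from fit import *
ims={n:cv2.imread(f"pics/{n}0.png") for n in C}
print(ray("top",(395,247),40),ray("top",(245,245),12),ray("top",(319,282),45))
v0=[*ray("top",(388,248),22)[:2],1.57,.25]; c0=[*ray("top",(245,245),12)[:2],1.15]
rv={"top":(335,220,90,50),"side":(288,255,52,98)}; rc={"top":(200,210,90,70),"side":(250,180,60,64)}
for nm,ro,mo,p,st in(("valve",rv,lambda p:place(valve(p[3]),p[0],p[1],0,p[2]),v0,[10,10,.1,.1]),
                  ("cradle",rc,lambda p:place(cradle(),p[0],p[1],0,p[2]),c0,[10,10,.15])):
    for k in(["top"],["side"],["top","side"]):
        r=fit(ims,{n:ro[n] for n in k},mo,p,st); print(nm,k,np.round(r[0],3),r[1:])
    for n in ro:
        x,y,w,h=ro[n]; m=(render(n,mo(r[0]),ro[n])>.5).astype(np.uint8)
        big=cv2.resize(ims[n][y:y+h,x:x+w],None,fx=4,fy=4); mm=cv2.resize(m,None,fx=4,fy=4)
        cv2.drawContours(big,cv2.findContours(mm,cv2.RETR_LIST,2)[0],-1,(0,0,255),1); cv2.imwrite(f"pics/f_{nm}_{n}.png",big)
F=lambda a:cv2.copyMakeBorder(a,0,max(0,300-a.shape[0]),0,max(0,400-a.shape[1]),cv2.BORDER_CONSTANT)[:300,:400]
I=lambda s:F(cv2.imread(f"pics/f_{s}.png"))
cv2.imwrite("pics/fit0.png",np.vstack([np.hstack([I("cradle_top"),I("valve_top")]),np.hstack([I("cradle_side"),I("valve_side")])]))
E
```

```text
[ 495.56478676 -172.48817886   40.        ] [505.31749021 188.66987577  12.        ] [411.23487271   8.33908065  45.        ]
valve ['top'] [ 4.94908e+02 -1.60186e+02  1.53700e+00  2.03000e-01] (np.float64(165.68235294117648), np.float64(1021.8444444444444))
valve ['side'] [ 4.94835e+02 -1.55644e+02  1.53300e+00  2.12000e-01] (np.float64(369.2993464052288), np.float64(1614.422222222222))
valve ['top', 'side'] [ 4.94600e+02 -1.59044e+02  1.53800e+00  2.09000e-01] (np.float64(582.2888888888889), np.float64(2636.2666666666664))
cradle ['top'] [505.212 190.204   1.109] (np.float64(68.70588235294117), np.float64(2259.3999999999996))
cradle ['side'] [505.18  193.782   1.105] (np.float64(84.27712418300653), np.float64(1689.1555555555558))
cradle ['top', 'side'] [505.053 190.743   1.109] (np.float64(202.79607843137254), np.float64(3948.5555555555557))
```

View pics/fit0.png

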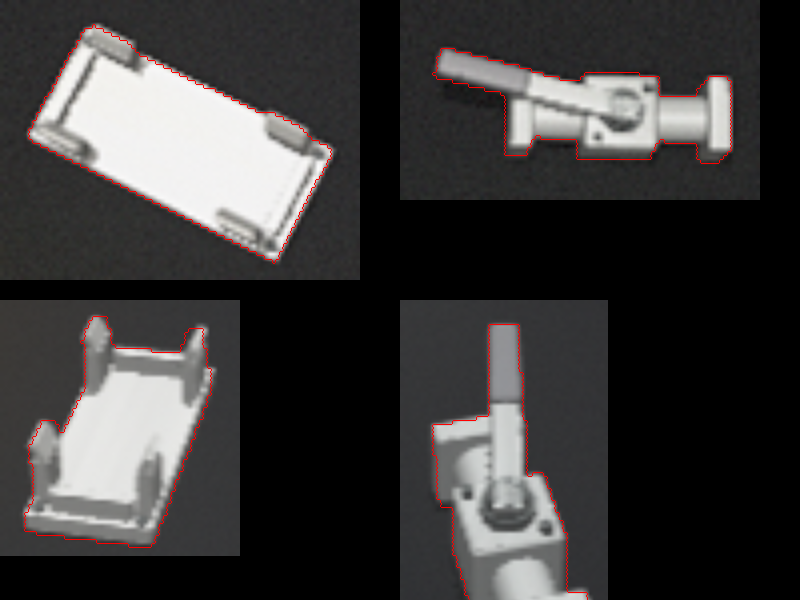

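```bash
cat > plan.py <<'E'
import numpy as np
from scipy.spatial.transform import Rotation as Ro
def plan(start,way,quiet=False):
    """start=(pos,rpy); way=[(x,y,z,yaw,rows)], tool down; prints rows in groups of 5"""
    p=np.array(start[0],float);R=Ro.from_euler("xyz",start[1]);rows=[]
    for x,y,z,yaw,n in way:
        for k in range(n):
            T=Ro.from_euler("xyz",[np.pi,0,yaw]);f=1/(n-k)
            d=np.round(R.inv().apply((np.array([x,y,z])-p)*f)/50,2); w=np.round(np.degrees((R.inv()*T).as_rotvec()*f)/6,2)
            p=p+R.apply(d*50); R=R*Ro.from_rotvec(np.radians(w*6)); rows.append([float(a)+0. for a in (*d,*w)])
    for i in range(0,len(rows),5): print([rows[i:i+5]])
    print("max",np.abs(rows).max(),"end",np.round(p,1),np.round(R.as_euler("xyz"),3)); return p,R.as_euler("xyz")
def now():
    from cell import ctrl
    s=ctrl.read_state(); print("t",round(s["clock"],2),np.round(s["eef_pos"],1),np.round(s["tool_rot"],3),"F",np.round(s["force"],1),"w",round(s["width"],1),"q",np.round(s["qpos"],2)); return s["eef_pos"],s["tool_rot"]
E
python3 -c "
from plan import *
plan(now(),[(400,150,190,0.46,12),(495,-158.5,150,-0.033,8)])"
```

```text
t 0.5 [207.4 616.  195.9] [-3.142 -0.     1.246] F [0.1 0.5 0.4] w 85.5 q [-1.31  0.63  0.04  1.52 -0.03  1.   -0.02]
[[[-0.63, 0.55, 0.01, 0.0, 0.0, 0.63], [-0.6, 0.59, 0.01, 0.0, 0.0, 0.63], [-0.56, 0.63, 0.01, 0.0, 0.0, 0.62], [-0.51, 0.67, 0.01, 0.0, 0.0, 0.63], [-0.47, 0.7, 0.01, 0.0, 0.0, 0.62]]]
[[[-0.42, 0.73, 0.01, 0.0, 0.0, 0.63], [-0.37, 0.75, 0.01, 0.0, 0.0, 0.62], [-0.32, 0.78, 0.01, 0.0, 0.0, 0.63], [-0.27, 0.79, 0.01, 0.0, 0.0, 0.62], [-0.22, 0.81, 0.01, 0.0, 0.0, 0.63]]]
[[[-0.17, 0.82, 0.01, 0.0, 0.0, 0.62], [-0.12, 0.84, 0.01, 0.0, 0.0, 0.63], [-0.13, 0.8, 0.1, 0.0, 0.0, 0.59], [-0.08, 0.8, 0.1, 0.0, 0.0, 0.59], [-0.03, 0.81, 0.1, 0.0, 0.0, 0.59]]]
[[[0.02, 0.81, 0.1, 0.0, 0.0, 0.59], [0.07, 0.8, 0.1, 0.0, 0.0, 0.59], [0.12, 0.8, 0.1, 0.0, 0.0, 0.58], [0.17, 0.79, 0.1, 0.0, 0.0, 0.59], [0.21, 0.77, 0.1, 0.0, 0.0, 0.58]]]
max 0.84 end [ 494.8 -158.6  149.9] [-3.142  0.    -0.033]
```

Request:
{"fn": "apply_moves", "kwargs": {
  "series": [
    [[-0.63, 0.55, 0.01, 0, 0, 0.63], [-0.6, 0.59, 0.01, 0, 0, 0.63], [-0.56, 0.63, 0.01, 0, 0, 0.62], [-0.51, 0.67, 0.01, 0, 0, 0.63], [-0.47, 0.7, 0.01, 0, 0, 0.62]]
  ],
  "claw": 1
}}

```text
clock: 1.12
eef_pos: [288.2, 420.5, 193.6]
tool_rot: [-3.142, -0.001, 0.916]
force: [0.4, 0.7, 0.4]
width: 85.4
```

Request:
{"fn": "apply_moves", "kwargs": {
  "series": [
    [[-0.42, 0.73, 0.01, 0, 0, 0.63], [-0.37, 0.75, 0.01, 0, 0, 0.62], [-0.32, 0.78, 0.01, 0, 0, 0.63], [-0.27, 0.79, 0.01, 0, 0, 0.62], [-0.22, 0.81, 0.01, 0, 0, 0.63]]
  ]
}}

```text
clock: 1.75
eef_pos: [368.9, 226.9, 191.2]
tool_rot: [-3.141, -0.001, 0.588]
force: [0.5, -0.2, -0.5]
width: 85.4
```

Request:
{"fn": "apply_moves", "kwargs": {
  "series": [
    [[-0.17, 0.82, 0.01, 0, 0, 0.62], [-0.12, 0.84, 0.01, 0, 0, 0.63], [-0.13, 0.8, 0.1, 0, 0, 0.59], [-0.08, 0.8, 0.1, 0, 0, 0.59], [-0.03, 0.81, 0.1, 0, 0, 0.59]]
  ]
}}

```text
clock: 2.38
eef_pos: [436.1, 32.8, 175.0]
tool_rot: [-3.142, -0.001, 0.272]
force: [0.2, -0.6, -0.4]
width: 85.4
```

Request:
{"fn": "apply_moves", "kwargs": {
  "series": [
    [[0.02, 0.81, 0.1, 0, 0, 0.59], [0.07, 0.8, 0.1, 0, 0, 0.59], [0.12, 0.8, 0.1, 0, 0, 0.58], [0.17, 0.79, 0.1, 0, 0, 0.59], [0.21, 0.77, 0.1, 0, 0, 0.58]]
  ]
}}

```text
clock: 3.0
eef_pos: [495.5, -159.8, 149.9]
tool_rot: [-3.141, -0.001, -0.034]
force: [-0.0, -0.7, -0.1]
width: 85.4
```

```bash
python3 -c "
from plan import *
plan(now(),[(494.8,-158.5,90,-0.033,3),(494.8,-158.5,40,-0.033,4),(494.8,-158.5,9,-0.033,3)])"
```

```text
t 3.0 [ 495.5 -159.8  149.9] [-3.141e+00 -1.000e-03 -3.400e-02] F [-0.  -0.7 -0.1] w 85.4 q [-0.02  0.54  0.41  1.93 -0.31  0.73  0.54]
[[[0.0, -0.01, 0.4, 0.0, 0.0, 0.0], [-0.01, -0.01, 0.4, 0.0, 0.0, -0.01], [0.0, 0.0, 0.4, 0.0, -0.01, 0.0], [0.0, 0.0, 0.25, 0.0, 0.0, 0.0], [0.0, 0.0, 0.25, 0.0, 0.0, 0.0]]]
[[[0.0, 0.0, 0.25, 0.0, 0.0, 0.0], [0.0, 0.0, 0.25, 0.0, 0.0, 0.0], [0.0, 0.0, 0.21, 0.0, 0.0, 0.0], [0.0, 0.0, 0.2, 0.0, 0.0, 0.0], [0.0, 0.0, 0.21, 0.0, 0.0, 0.0]]]
max 0.4 end [ 495.  -158.7    8.9] [-3.141  0.    -0.033]
```

Request:
{"fn": "apply_moves", "kwargs": {
  "series": [
    [[0, -0.01, 0.4, 0, 0, 0], [-0.01, -0.01, 0.4, 0, 0, 0], [0, 0, 0.4, 0, 0, 0], [0, 0, 0.25, 0, 0, 0], [0, 0, 0.25, 0, 0, 0]]
  ]
}}

```text
clock: 3.62
eef_pos: [494.7, -157.6, 64.6]
tool_rot: [3.141, -0.001, -0.032]
force: [-0.2, 0.3, -0.0]
width: 85.5
```

Request:
{"fn": "apply_moves", "kwargs": {
  "series": [
    [[0, 0, 0.25, 0, 0, 0], [0, 0, 0.25, 0, 0, 0], [0, 0, 0.21, 0, 0, 0], [0, 0, 0.2, 0, 0, 0], [0, 0, 0.21, 0, 0, 0]]
  ]
}}

```text
clock: 4.25
eef_pos: [494.5, -157.6, 8.3]
tool_rot: [3.142, -0.0, -0.033]
force: [-0.1, 0.3, 0.0]
width: 85.4
```

Run:
```python
from cell import viewer
import cv2,numpy as np
a=[viewer.get_image(n) for n in("side","top")]
f=lambda im,x,y:cv2.resize(im[y:y+150,x:x+100],None,fx=4,fy=4,interpolation=cv2.INTER_CUBIC)
cv2.imwrite("pics/grasp1.png",np.hstack([f(a[0],260,220),f(a[1],330,190)]))
```

```text
(no output)
```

View pics/grasp1.png

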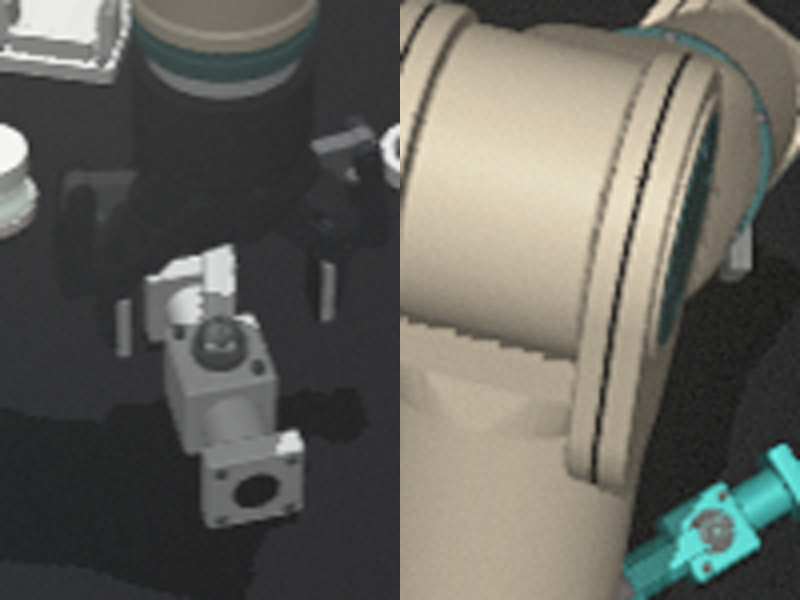

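Run:
```python
from fit import *
for q in [(494.5,-157.6,z) for z in(8,20,30,40,50,60)]: print(q,(proj("side",np.array([q]))[0]-[260,220])*4)
for x in(452,537):
  for z in(20,45): print(x,z,(proj("side",np.array([(x,-157.6-11,z)]))[0]-[260,220])*4)
# back-project strips
for uv in((123,355),(327,320),(218,340)): print(uv,[np.round(ray("side",(uv[0]/4+260,uv[1]/4+220),z)[:2],1).tolist() for z in(0,20,30,60)])
```

```text
(494.5, -157.6, 8) [218.36470113 402.48904771]
(494.5, -157.6, 20) [218.47598592 385.26351587]
(494.5, -157.6, 30) [218.57015243 370.68768537]
(494.5, -157.6, 40) [218.66564753 355.9062053 ]
(494.5, -157.6, 50) [218.76249954 340.91469249]
(494.5, -157.6, 60) [218.86073759 325.70863831]
452 20 [136.04773285 420.92755564]
452 45 [134.80250791 384.01256074]
537 20 [311.90179067 384.28827937]
537 45 [313.79223327 347.46357879]
(123, 355) [[459.5, -108.8], [455.7, -127.1], [453.8, -136.2], [448.1, -163.6]]
(327, 320) [[563.7, -112.7], [556.9, -130.9], [553.5, -140.0], [543.2, -167.2]]
(218, 340) [[507.3, -111.4], [502.1, -129.6], [499.5, -138.7], [491.7, -166.1]]
```

Run:
```python
from fit import *
g=cv2.imread("pics/grasp1.png")[:,:400]
s=cv2.imread("pics/side0.png")
b=cv2.resize(s[0:100,90:167],None,fx=5,fy=5,interpolation=cv2.INTER_CUBIC)
b=cv2.copyMakeBorder(b,0,600-b.shape[0],0,0,cv2.BORDER_CONSTANT)
q=(proj("side",np.array([[207.4,616,196],[207.4,616,215],[207.4,616,269]]))-[90,0])*5
G=lambda a:(255*(a/255.)**.4).astype(np.uint8)
g=G(g);b=G(b)
for p in q: cv2.circle(b,tuple(int(v) for v in p),3,(0,0,255),-1)
cv2.imwrite("pics/g2.png",np.hstack([g,b]))
```

```text
(no output)
```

View pics/g2.png

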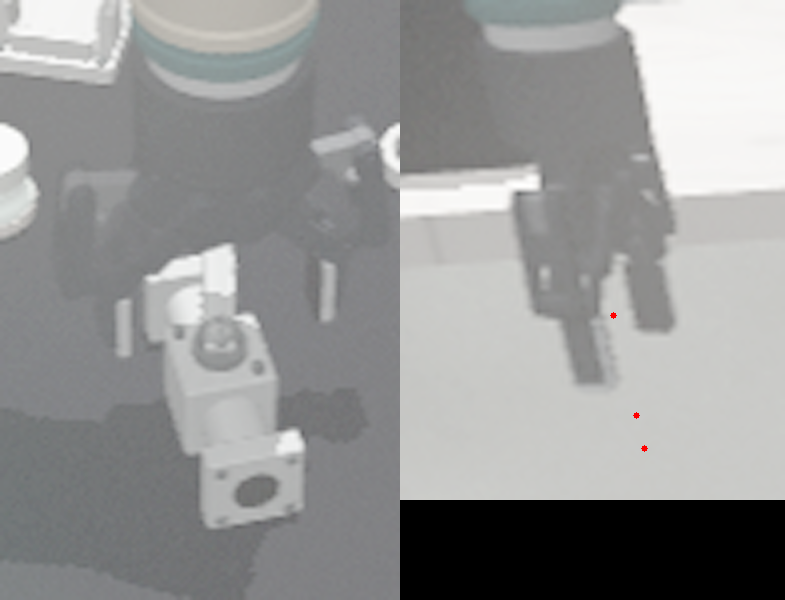

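Run:
```python
from fit import *
for xy in((191,569),(223,663)):
  for z in(196,209,230,250,260): print(xy,z,np.round(proj("side",np.array([(*xy,z)]))[0],1))
from plan import now; now()
```

```text
(191, 569) 196 [132.3  96.8]
(191, 569) 209 [131.2  92.1]
(191, 569) 230 [129.3  84.3]
(191, 569) 250 [127.5  76.8]
(191, 569) 260 [126.6  72.9]
(223, 663) 196 [144.8  83.2]
(223, 663) 209 [143.8  78.7]
(223, 663) 230 [142.1  71.2]
(223, 663) 250 [140.5  64. ]
(223, 663) 260 [139.7  60.3]
t 4.35 [ 493.6 -157.3    7.8] [-3.141e+00  2.000e-03 -3.300e-02] F [ 0.6 -0.   0.4] w 85.3 q [ 0.09  0.76  0.25  2.03 -0.44  0.41  0.65]
```

The pictures put the open fingertips about 40 mm higher than the reported TCP implies: z ≈ 62 instead of 21. The start picture shows the same offset. I'll go down 12 mm, which is safe whichever is right, and watch the force and the image.

Request:
{"fn": "apply_moves", "kwargs": {
  "series": [
    [[0, 0, 0.06, 0, 0, 0], [0, 0, 0.06, 0, 0, 0], [0, 0, 0.06, 0, 0, 0], [0, 0, 0.06, 0, 0, 0], [0, 0, 0, 0, 0, 0]]
  ]
}}

```text
clock: 4.97
eef_pos: [494.2, -157.5, -3.3]
tool_rot: [-3.141, 0.0, -0.033]
force: [-0.1, 0.6, -0.9]
width: 85.0
```

Run:
```python
from fit import *
from plan import now
p,_=now()
im=viewer.get_image("side"); G=lambda a:(255*(a/255.)**.5).astype(np.uint8)
b=cv2.resize(G(im[215:360,255:375]),None,fx=4,fy=4,interpolation=cv2.INTER_CUBIC)
def dot(P,c):
    for q in (proj("side",np.array(P,float))-[255,215])*4: cv2.circle(b,(int(q[0]),int(q[1])),2,c,-1)
for e,c in((13,(0,0,255)),(53,(0,255,0))):   # predicted open-tip boxes, two hypotheses
    z=p[2]+e; dot([[p[0]+sx*d,p[1]+sy,z] for sx in(-1,1) for d in(43,57) for sy in(-11,11)],c)
cv2.imwrite("pics/g3.png",b)
```

```text
t 4.97 [ 494.2 -157.5   -3.3] [-3.141  0.    -0.033] F [-0.1  0.6 -0.9] w 85.0 q [ 0.1   0.78  0.23  2.03 -0.45  0.38  0.66]
```

View pics/g3.png

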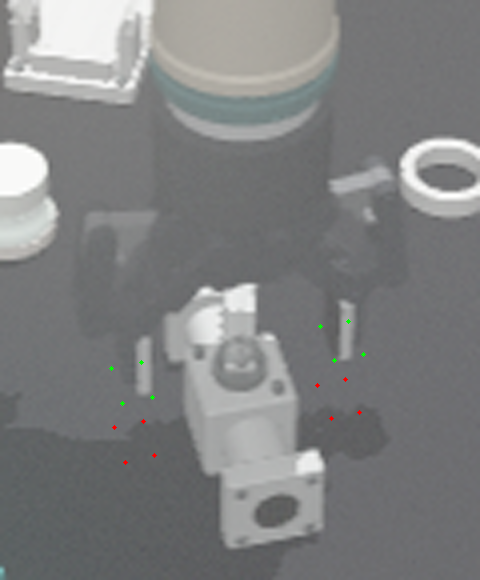

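The tips match the +53 mm prediction (green dots), with no contact. So the real tool sits about 40 mm above the reported TCP. I'll aim for a reported z of about -32.

Request:
{"fn": "apply_moves", "kwargs": {
  "series": [
    [[0, 0, 0.08, 0, 0, 0], [0, 0, 0.08, 0, 0, 0], [0, 0, 0.08, 0, 0, 0], [0, 0, 0.06, 0, 0, 0], [0, 0, 0, 0, 0, 0]]
  ]
}}

```text
clock: 5.65
eef_pos: [494.1, -157.5, -18.4]
tool_rot: [-3.141, 0.001, -0.033]
force: [0.5, 0.3, -0.3]
width: 85.7
```

Request:
{"fn": "apply_moves", "kwargs": {
  "series": [
    [[0, 0, 0.08, 0, 0, 0], [0, 0, 0.08, 0, 0, 0], [0, 0, 0.08, 0, 0, 0], [0, 0, 0.03, 0, 0, 0], [0, 0, 0, 0, 0, 0]]
  ]
}}

```text
clock: 6.28
eef_pos: [494.2, -157.5, -31.7]
tool_rot: [-3.141, 0.0, -0.033]
force: [-0.1, 0.6, -0.2]
width: 85.2
```

Request:
{"fn": "apply_moves", "kwargs": {
  "series": [
    [[0, 0, 0, 0, 0, 0], [0, 0, 0, 0, 0, 0], [0, 0, 0, 0, 0, 0], [0, 0, 0, 0, 0, 0], [0, 0, 0, 0, 0, 0]]
  ],
  "claw": -1
}}

```text
clock: 6.9
eef_pos: [493.9, -157.4, -31.4]
tool_rot: [-3.141, 0.001, -0.033]
force: [-2.5, -0.1, 5.4]
width: 43.3
```

Request:
{"fn": "apply_moves", "kwargs": {
  "series": [
    [[0, 0, 0, 0, 0, 0], [0, 0, 0, 0, 0, 0], [0, 0, 0, 0, 0, 0], [0, 0, -0.02, 0, 0, 0], [0, 0, -0.04, 0, 0, 0]]
  ]
}}

```text
clock: 7.52
eef_pos: [493.9, -157.2, -29.2]
tool_rot: [-3.141, 0.001, -0.032]
force: [0.3, 1.2, -6.7]
width: 43.3
```

Run:
```python
from fit import *
from plan import now
p,_=now()
im=viewer.get_image("side"); G=lambda a:(255*(a/255.)**.5).astype(np.uint8)
b=cv2.resize(G(im[215:360,255:375]),None,fx=4,fy=4,interpolation=cv2.INTER_CUBIC)
cv2.imwrite("pics/g4.png",b)
```

```text
t 7.53 [ 493.9 -157.2  -29.2] [-3.141e+00  1.000e-03 -3.200e-02] F [ 0.3  1.2 -6.7] w 43.3 q [ 0.12  0.82  0.2   2.03 -0.47  0.33  0.67]
```

View pics/g4.png

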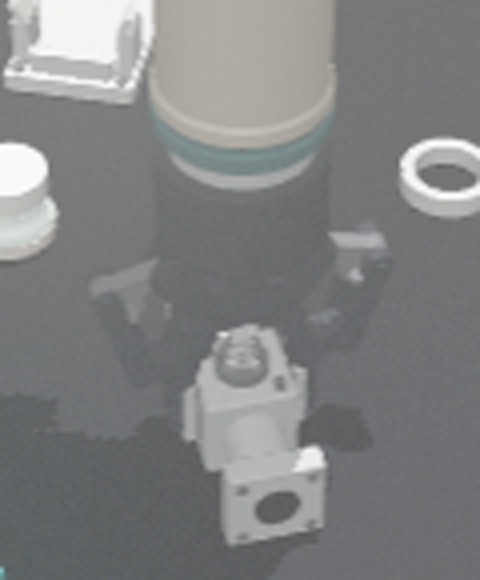

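The valve is gripped (43.3 mm opening) and lifted: the wrist carries about 7 N, which is its weight. Next I raise it and carry it over to the cradle.

```bash
python3 -c "
from plan import *
s=now()
plan(s,[(493.9,-157.2,62,-0.032,5),(496,-130,72,-0.07,1),(504,160,72,-0.43,8),(506,192.9,72,-0.462,1)])"
```

```text
t 7.58 [ 494.1 -157.4  -28.9] [-3.141e+00  1.000e-03 -3.300e-02] F [ 0.6 -0.  -6.2] w 43.4 q [ 0.12  0.82  0.2   2.03 -0.47  0.33  0.67]
[[[0.0, 0.0, -0.36, 0.0, 0.0, 0.0], [0.0, 0.0, -0.36, 0.0, 0.0, 0.0], [0.0, 0.0, -0.37, 0.0, 0.0, 0.0], [0.0, 0.0, -0.36, 0.0, 0.0, 0.0], [-0.01, 0.0, -0.37, 0.0, 0.01, -0.01]]]
[[[0.03, -0.55, -0.2, 0.0, 0.0, 0.37], [-0.03, -0.72, 0.0, 0.0, 0.0, 0.43], [-0.06, -0.72, 0.0, 0.0, 0.0, 0.43], [-0.1, -0.72, 0.0, 0.0, 0.0, 0.43], [-0.13, -0.71, 0.0, 0.0, 0.0, 0.43]]]
[[[-0.16, -0.71, 0.0, 0.0, 0.0, 0.43], [-0.19, -0.7, 0.0, 0.0, 0.0, 0.43], [-0.22, -0.69, 0.0, 0.0, 0.0, 0.43], [-0.26, -0.68, 0.0, 0.0, 0.0, 0.43], [-0.24, -0.62, 0.0, 0.0, 0.0, 0.3]]]
max 0.72 end [506.  193.   72.2] [-3.141 -0.    -0.462]
```

Request:
{"fn": "apply_moves", "kwargs": {
  "series": [
    [[0, 0, -0.36, 0, 0, 0], [0, 0, -0.36, 0, 0, 0], [0, 0, -0.37, 0, 0, 0], [0, 0, -0.36, 0, 0, 0], [0, 0, -0.37, 0, 0, 0]]
  ]
}}

```text
clock: 8.2
eef_pos: [493.9, -157.2, 62.6]
tool_rot: [-3.141, 0.001, -0.033]
force: [0.1, 0.5, -7.2]
width: 43.5
```

Request:
{"fn": "apply_moves", "kwargs": {
  "series": [
    [[0.03, -0.55, -0.2, 0, 0, 0.37], [-0.03, -0.72, 0, 0, 0, 0.43], [-0.06, -0.72, 0, 0, 0, 0.43], [-0.1, -0.72, 0, 0, 0, 0.43], [-0.13, -0.71, 0, 0, 0, 0.43]]
  ]
}}

```text
clock: 8.82
eef_pos: [500.3, 15.8, 72.1]
tool_rot: [3.142, 0.001, -0.253]
force: [0.8, -0.2, -6.6]
width: 43.6
```

Request:
{"fn": "apply_moves", "kwargs": {
  "series": [
    [[-0.16, -0.71, 0, 0, 0, 0.43], [-0.19, -0.7, 0, 0, 0, 0.43], [-0.22, -0.69, 0, 0, 0, 0.43], [-0.26, -0.68, 0, 0, 0, 0.43], [-0.24, -0.62, 0, 0, 0, 0.3]]
  ]
}}

```text
clock: 9.45
eef_pos: [506.1, 194.5, 71.8]
tool_rot: [3.141, 0.001, -0.463]
force: [1.3, -0.9, -6.6]
width: 43.8
```

Request:
{"fn": "apply_moves", "kwargs": {
  "series": [
    [[0, 0, 0, 0, 0, 0], [0, 0, 0, 0, 0, 0], [0, 0, 0, 0, 0, 0], [0, 0, 0, 0, 0, 0], [0, 0, 0, 0, 0, 0]]
  ]
}}

```text
clock: 10.07
eef_pos: [507.1, 192.3, 72.5]
tool_rot: [-3.142, 0.0, -0.464]
force: [-0.4, 0.2, -6.8]
width: 43.1
```

Run:
```python
from fit import *
from plan import now
p,_=now()
for n in("side","top"): cv2.imwrite(f"pics/{n}_held.png",viewer.get_image(n))
im=cv2.imread("pics/side_held.png"); a=cv2.resize(im[60:270,220:355],None,fx=2.85,fy=2.85,interpolation=cv2.INTER_CUBIC)
# overlay of expected outlines: valve (as predicted) in red, cradle fit from the side view in green
def outl(parts,c,b,off,k):
    for P in parts:
        q=((proj("side",P)-off+.5)*k).astype(np.float32); cv2.polylines(b,[cv2.convexHull(q).astype(int)],True,c,1)
z=p[2]+31.7
outl(place(valve(.21),505.2,193.8,z,1.109),(0,0,255),a,[220,60],2.85)
outl(place(cradle(),505.2,193.8,0,1.105),(0,255,0),a,[220,60],2.85)
t=cv2.imread("pics/top_held.png")[180:300,180:320]; t=cv2.resize(t,None,fx=2.9,fy=2.9)
h=600; pad=lambda b:cv2.copyMakeBorder(b,0,h-b.shape[0],0,0,cv2.BORDER_CONSTANT) if b.shape[0]<h else b[:h]
cv2.imwrite("pics/held.png",np.hstack([pad(a),pad(t)])[:, :800])
```

```text
t 10.07 [507.1 192.3  72.5] [-3.142  0.    -0.464] F [-0.4  0.2 -6.8] w 43.1 q [-0.76  0.72  0.54  1.94 -0.6   0.65 -0.3 ]
```

View pics/held.png

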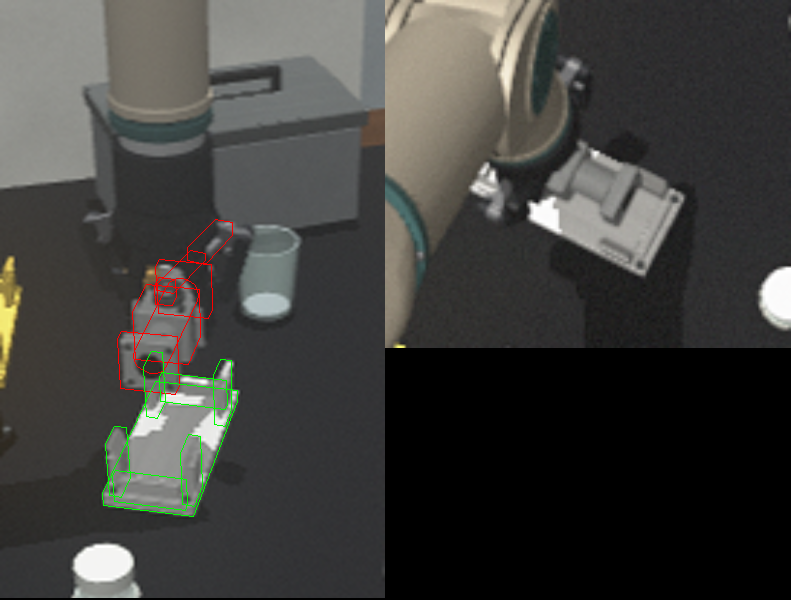

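```bash
cat > edge.py <<'E'
from fit import *
def seg(a,b,n=40): return np.linspace(a,b,n)
def rect(P): return np.vstack([seg(P[i],P[(i+1)%4]) for i in range(4)])
fl=lambda x:np.array([[x,-22,0],[x,22,0],[x,22,44],[x,-22,44]],float)
top=lambda x0,x1:np.array([[x0,-22,44],[x1,-22,44],[x1,22,44],[x0,22,44]],float)
E={"side":np.vstack([rect(fl(-65)),rect(top(-65,-52))]),
   "top":np.vstack([rect(top(-65,-52)),seg(np.array([-22,-22,44.]),np.array([-22,22,44.])),seg(np.array([-65,-22,0.]),np.array([-65,-22,44.]))])}
def dts(im):
    k=4; b=cv2.resize(im,None,fx=k,fy=k,interpolation=cv2.INTER_CUBIC)
    e=cv2.Canny(cv2.GaussianBlur(b,(0,0),3),12,30); return cv2.distanceTransform(255-e,cv2.DIST_L2,5)/k
def efit(n,im,p0,z,yaw=True):
    D=dts(im)
    def f(p):
        X=rz(E[n],p[2] if yaw else p0[2])+[p[0],p[1],z]; q=(proj(n,X)+.5)*4-.5
        d=cv2.remap(D,q[:,0].astype(np.float32)[None],q[:,1].astype(np.float32)[None],cv2.INTER_LINEAR)
        return np.minimum(d,3).mean()
    best=min((minimize(f,np.array(p0)+[a,b,0],method="Nelder-Mead",options=dict(initial_simplex=np.array(p0)+[a,b,0]+np.array([[0,0,0],[2,0,0],[0,2,0],[0,0,.03]]))) for a in(-4,0,4) for b in(-4,0,4)),key=lambda r:r.fun)
    return np.round(best.x,3),round(best.fun,3)
E
python3 - <<'E'
from edge import *
ims={n:cv2.imread(f"pics/{n}0.png") for n in C}; H={n:cv2.imread(f"pics/{n}_held.png") for n in C}
for n in C: print(n,"before",efit(n,ims[n],[494.8,-158.5,1.537],0),"held",efit(n,H[n],[505.5,192,1.107],104.2),efit(n,H[n],[505.5,192,1.107],104.2,False))
E
```

```text
side before (array([ 494.176, -157.623,    1.536]), np.float64(0.47)) held (array([508.087, 191.468,   1.094]), np.float64(0.586)) (array([507.502, 191.835,   1.08 ]), np.float64(0.588))
top before (array([ 494.84 , -160.067,    1.54 ]), np.float64(0.431)) held (array([506.245, 191.113,   1.119]), np.float64(0.464)) (array([506.992, 190.735,   1.062]), np.float64(0.469))
```

```bash
python3 -c "
from plan import *
s=now()
plan(s,[(506.0,192.4,72,-0.462,1),(506.0,192.4,14,-0.462,4)])"
```

```text
t 10.18 [507.1 192.5  72.4] [-3.142  0.    -0.464] F [-0.4  0.8 -6.9] w 43.1 q [-0.76  0.72  0.54  1.94 -0.6   0.65 -0.3 ]
[[[-0.02, 0.01, 0.01, 0.0, 0.0, -0.02], [0.0, 0.0, 0.29, 0.0, 0.0, 0.0], [0.0, 0.0, 0.29, 0.0, 0.0, 0.0], [0.0, 0.0, 0.29, 0.0, 0.0, 0.0], [0.0, 0.0, 0.29, 0.0, 0.0, 0.0]]]
max 0.29 end [506.  192.5  13.9] [-3.142  0.    -0.461]
```

Request:
{"fn": "apply_moves", "kwargs": {
  "series": [
    [[-0.02, 0.01, 0.01, 0, 0, -0.02], [0, 0, 0.29, 0, 0, 0], [0, 0, 0.29, 0, 0, 0], [0, 0, 0.29, 0, 0, 0], [0, 0, 0.29, 0, 0, 0]]
  ]
}}

```text
clock: 10.8
eef_pos: [505.7, 192.6, 12.5]
tool_rot: [3.141, 0.0, -0.461]
force: [-0.5, 0.3, -6.9]
width: 43.4
```

Request:
{"fn": "apply_moves", "kwargs": {
  "series": [
    [[0, 0, 0.1, 0, 0, 0], [0, 0, 0.1, 0, 0, 0], [0, 0, 0.1, 0, 0, 0], [0, 0, 0.1, 0, 0, 0], [0, 0, 0, 0, 0, 0]]
  ]
}}

```text
clock: 11.42
eef_pos: [505.7, 192.8, -6.3]
tool_rot: [3.141, 0.0, -0.461]
force: [0.4, -0.3, -6.4]
width: 43.5
```

Request:
{"fn": "apply_moves", "kwargs": {
  "series": [
    [[0, 0, 0.06, 0, 0, 0], [0, 0, 0.06, 0, 0, 0], [0, 0, 0.05, 0, 0, 0], [0, 0, 0.04, 0, 0, 0], [0, 0, 0, 0, 0, 0]]
  ]
}}

```text
clock: 12.05
eef_pos: [505.8, 192.8, -16.8]
tool_rot: [3.141, 0.0, -0.461]
force: [-0.3, -0.4, -6.2]
width: 43.7
```

Request:
{"fn": "apply_moves", "kwargs": {
  "series": [
    [[0, 0, 0.02, 0, 0, 0], [0, 0, 0.02, 0, 0, 0], [0, 0, 0, 0, 0, 0], [0, 0, 0, 0, 0, 0], [0, 0, 0, 0, 0, 0]]
  ]
}}

```text
clock: 12.68
eef_pos: [506.0, 192.8, -18.6]
tool_rot: [-3.142, -0.0, -0.461]
force: [-0.0, -0.8, -6.5]
width: 43.4
```

Request:
{"fn": "apply_moves", "kwargs": {
  "series": [
    [[0, 0, 0.02, 0, 0, 0], [0, 0, 0, 0, 0, 0], [0, 0, 0, 0, 0, 0], [0, 0, 0, 0, 0, 0], [0, 0, 0, 0, 0, 0]]
  ]
}}

```text
clock: 13.3
eef_pos: [506.1, 192.9, -19.3]
tool_rot: [-3.141, -0.0, -0.461]
force: [-0.8, 0.4, 2.2]
width: 43.5
```

Request:
{"fn": "apply_moves", "kwargs": {
  "series": [
    [[0, 0, 0, 0, 0, 0], [0, 0, 0, 0, 0, 0], [0, 0, 0, 0, 0, 0], [0, 0, 0, 0, 0, 0], [0, 0, 0, 0, 0, 0]]
  ],
  "claw": 1
}}

```text
clock: 13.92
eef_pos: [506.0, 192.8, -19.6]
tool_rot: [-3.142, -0.0, -0.461]
force: [0.3, 0.5, 0.0]
width: 85.1
```

Request:
{"fn": "apply_moves", "kwargs": {
  "series": [
    [[0, 0, -0.1, 0, 0, 0], [0, 0, -0.3, 0, 0, 0], [0, 0, -0.6, 0, 0, 0], [0, 0, -0.8, 0, 0, 0], [0, 0, -0.8, 0, 0, 0]]
  ]
}}

```text
clock: 14.55
eef_pos: [505.9, 192.7, 112.6]
tool_rot: [-3.141, -0.0, -0.461]
force: [0.4, 0.9, 0.5]
width: 85.5
```

Floor contact showed as the force going from -6.5 to +2 N, and the valve is released. Next I check the seat and the lever angle in the side view.

Run:
```python
from edge import *
from plan import now
now()
im=viewer.get_image("side"); cv2.imwrite("pics/side_seat.png",im)
r=efit("side",im,[505.2,193.8,1.107],12); print(r,efit("side",im,[505.2,193.8,1.107],14))
x0,y0,k=235,150,5
a=cv2.resize(im[y0:y0+110,x0:x0+80],None,fx=k,fy=k,interpolation=cv2.INTER_CUBIC); b=a.copy()
P=place(valve(.21),505.2,193.8,12,1.109)
for p in P:
    q=((proj("side",p)-[x0,y0]+.5)*k).astype(np.float32); cv2.polylines(b,[cv2.convexHull(q).astype(int)],True,(0,0,255),1)
cv2.imwrite("pics/seat.png",np.hstack([a,b]))
```

```text
t 14.55 [505.9 192.7 112.6] [-3.141 -0.    -0.461] F [0.4 0.9 0.5] w 85.5 q [-0.8   0.66  0.6   1.92 -0.55  0.73 -0.34]
(array([504.585, 193.628,   1.107]), np.float64(0.986)) (array([504.179, 190.965,   1.107]), np.float64(0.989))
```

View pics/seat.png

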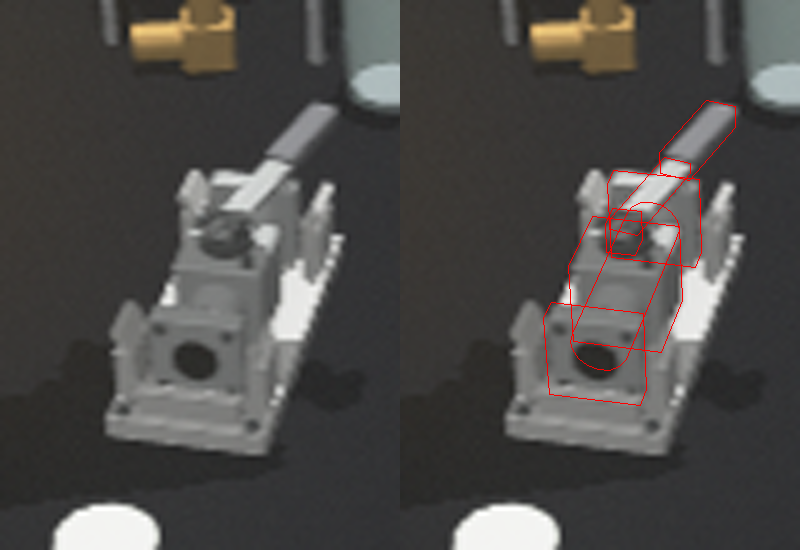

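The valve is seated flat between the cheeks: the near flange is at crop (200,360) with cheeks on both sides. The lever is still at about 0.21. Now I go over the sleeve.

```bash
python3 -c "
from plan import *
plan(now(),[(560,260,90,-0.672,5),(560,260,20,-0.672,5)])"
```

```text
t 14.6 [509.1 193.2 117.2] [-3.135 -0.005 -0.462] F [1.1 0.1 2.7] w 85.3 q [-0.8   0.66  0.61  1.91 -0.55  0.73 -0.34]
[[[0.06, -0.33, 0.11, -0.01, -0.01, 0.4], [0.05, -0.33, 0.11, -0.01, -0.01, 0.4], [0.04, -0.33, 0.11, -0.01, -0.01, 0.4], [0.02, -0.34, 0.11, -0.02, -0.01, 0.4], [0.01, -0.34, 0.11, -0.01, 0.0, 0.41]]]
[[[0.0, 0.0, 0.28, 0.0, 0.0, 0.0], [0.0, 0.0, 0.28, 0.0, 0.0, 0.0], [0.0, 0.0, 0.28, 0.0, 0.0, 0.0], [0.0, 0.0, 0.28, 0.0, 0.0, 0.0], [-0.01, 0.01, 0.28, 0.0, 0.0, 0.0]]]
max 0.41 end [559.7 260.   20. ] [-3.141 -0.    -0.672]
```

Request:
{"fn": "apply_moves", "kwargs": {
  "series": [
    [[0.08, -0.33, 0.08, 0, 0, 0.4], [0.07, -0.33, 0.08, 0, 0, 0.4], [0.05, -0.33, 0.08, 0, 0, 0.4], [0.04, -0.34, 0.08, 0, 0, 0.4], [0.02, -0.34, 0.08, 0, 0, 0.4]]
  ]
}}

```text
clock: 15.22
eef_pos: [560.8, 258.1, 91.2]
tool_rot: [-3.141, -0.0, -0.672]
force: [0.1, -0.1, 0.3]
width: 86.0
```

Request:
{"fn": "apply_moves", "kwargs": {
  "series": [
    [[0, 0, 0.2, 0, 0, 0], [0, 0, 0.2, 0, 0, 0], [0, 0, 0.2, 0, 0, 0], [0, 0, 0.2, 0, 0, 0], [0, 0, 0, 0, 0, 0]]
  ]
}}

```text
clock: 15.85
eef_pos: [559.6, 257.2, 49.4]
tool_rot: [3.14, 0.001, -0.671]
force: [-0.5, 0.9, 0.3]
width: 84.9
```

```bash
python3 -c "
from plan import *
plan(now(),[(560,260,20,-0.672,5)])"
```

```text
t 15.85 [559.6 257.2  49.4] [ 3.14e+00  1.00e-03 -6.71e-01] F [-0.5  0.9  0.3] w 84.9 q [-0.83  0.85  0.6   1.75 -0.67  0.76 -0.55]
[[[-0.01, -0.01, 0.12, 0.0, 0.0, 0.0], [0.0, -0.01, 0.12, 0.0, 0.0, 0.0], [-0.01, -0.01, 0.12, 0.01, 0.0, 0.0], [0.0, -0.01, 0.11, 0.0, 0.01, 0.01], [-0.01, -0.01, 0.12, 0.01, 0.0, 0.0]]]
max 0.12 end [560.  260.   19.9] [-3.141  0.    -0.672]
```

Down to z = 20 with the jaws open, then close to about 24 mm around the sleeve.

Request:
{"fn": "apply_moves", "kwargs": {
  "series": [
    [[-0.01, -0.01, 0.15, 0, 0, 0], [0, -0.01, 0.15, 0, 0, 0], [-0.01, -0.01, 0.15, 0, 0, 0], [0, -0.01, 0.14, 0, 0, 0], [0, 0, 0, 0, 0, 0]]
  ]
}}

```text
clock: 16.48
eef_pos: [560.4, 259.7, 20.2]
tool_rot: [3.141, 0.001, -0.67]
force: [-0.5, 0.2, 0.3]
width: 85.3
```

Request:
{"fn": "apply_moves", "kwargs": {
  "series": [
    [[0, 0, 0, 0, 0, 0], [0, 0, 0, 0, 0, 0], [0, 0, 0, 0, 0, 0], [0, 0, 0, 0, 0, 0], [0, 0, 0, 0, 0, 0]]
  ],
  "claw": -0.43
}}

```text
clock: 17.1
eef_pos: [560.9, 259.8, 21.0]
tool_rot: [-3.142, -0.0, -0.67]
force: [0.6, 0.4, -0.6]
width: 24.5
```

Run:
```python
from fit import *
from plan import *
p,r=now()
im=viewer.get_image("side"); G=lambda a:(255*(a/255.)**.5).astype(np.uint8)
cv2.imwrite("pics/cage.png",cv2.resize(G(im[120:260,235:355]),None,fx=4.2,fy=4.2,interpolation=cv2.INTER_CUBIC))
ax=np.array([505.2,191.]);
f=lambda a:(*(ax+88*np.array([np.cos(a),np.sin(a)])),20,a-np.pi/2)
A=np.linspace(.899,-.462,21)[1:]
plan((p,r),[(*f(a),1) for a in A])
```

```text
t 17.1 [560.9 259.8  21. ] [-3.142 -0.    -0.67 ] F [ 0.6  0.4 -0.6] w 24.5 q [-0.81  0.89  0.57  1.75 -0.7   0.71 -0.53]
[[[0.1, 0.01, 0.02, 0.0, 0.0, 0.66], [0.12, 0.01, 0.0, 0.0, 0.0, 0.65], [0.12, 0.0, 0.0, 0.0, 0.0, 0.65], [0.12, 0.01, 0.0, 0.0, 0.0, 0.65], [0.12, 0.0, 0.0, 0.0, 0.0, 0.65]]]
[[[0.12, 0.0, 0.0, 0.0, 0.0, 0.65], [0.12, 0.01, 0.0, 0.0, 0.0, 0.65], [0.12, 0.0, 0.0, 0.0, 0.0, 0.65], [0.12, 0.01, 0.0, 0.0, 0.0, 0.65], [0.12, 0.0, 0.0, 0.0, 0.0, 0.65]]]
[[[0.12, 0.0, 0.0, 0.0, 0.0, 0.65], [0.12, 0.01, 0.0, 0.0, 0.0, 0.65], [0.12, 0.0, 0.0, 0.0, 0.0, 0.65], [0.12, 0.01, 0.0, 0.0, 0.0, 0.65], [0.12, 0.0, 0.0, 0.0, 0.0, 0.65]]]
[[[0.12, 0.0, 0.0, 0.0, 0.0, 0.65], [0.12, 0.01, 0.0, 0.0, 0.0, 0.65], [0.12, 0.0, 0.0, 0.0, 0.0, 0.65], [0.12, 0.01, 0.0, 0.0, 0.0, 0.65], [0.12, 0.0, 0.0, 0.0, 0.0, 0.65]]]
max 0.66 end [584.  151.7  20. ] [-3.142  0.    -2.033]
```

View pics/cage.png

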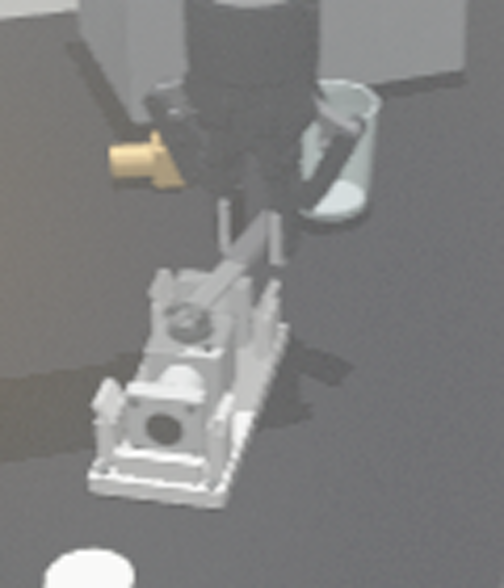

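The sleeve is caged: the finger tips at crop (225,230) and (275,240) stand either side of it. Now the sweep.

Request:
{"fn": "apply_moves", "kwargs": {
  "series": [
    [[0.1, 0.01, 0.02, 0, 0, 0.65], [0.12, 0.01, 0, 0, 0, 0.65], [0.12, 0, 0, 0, 0, 0.65], [0.12, 0.01, 0, 0, 0, 0.65], [0.12, 0, 0, 0, 0, 0.65]]
  ]
}}

```text
clock: 17.77
eef_pos: [579.6, 238.6, 19.8]
tool_rot: [-3.141, 0.001, -1.012]
force: [0.1, 2.1, 0.2]
width: 24.4
```

Request:
{"fn": "apply_moves", "kwargs": {
  "series": [
    [[0.12, 0, 0, 0, 0, 0.65], [0.12, 0.01, 0, 0, 0, 0.65], [0.12, 0, 0, 0, 0, 0.65], [0.12, 0.01, 0, 0, 0, 0.65], [0.12, 0, 0, 0, 0, 0.65]]
  ]
}}

```text
clock: 18.4
eef_pos: [591.2, 210.9, 19.9]
tool_rot: [-3.141, 0.001, -1.353]
force: [-0.2, 1.6, -0.5]
width: 24.7
```

Run:
```python
from plan import *
p,r=now()
ax=np.array([505.2,191.]); print("phi",r[2]+np.pi/2,"polar",np.arctan2(*(p[:2]-ax)[::-1]),np.hypot(*(p[:2]-ax)))
f=lambda a:(*(ax+88*np.array([np.cos(a),np.sin(a)])),20,a-np.pi/2)
A=np.linspace(r[2]+np.pi/2,-.43,10+1)[1:]
plan((p,r),[(*f(a),1) for a in A])
```

```text
t 18.4 [591.2 210.9  19.9] [-3.141e+00  1.000e-03 -1.353e+00] F [-0.2  1.6 -0.5] w 24.7 q [-0.8   0.96  0.74  1.73 -0.86  0.81 -1.  ]
phi 0.21810191479591534 polar 0.2271681793642442 88.27478352365034
[[[0.13, 0.01, 0.0, 0.0, 0.01, 0.62], [0.11, 0.0, 0.0, 0.0, 0.0, 0.62], [0.12, 0.01, 0.0, 0.0, 0.0, 0.62], [0.11, 0.0, 0.0, 0.0, 0.0, 0.62], [0.12, 0.0, 0.0, 0.0, 0.0, 0.61]]]
[[[0.11, 0.01, 0.0, 0.0, 0.0, 0.62], [0.11, 0.0, 0.0, 0.0, 0.0, 0.62], [0.12, 0.0, 0.0, 0.0, 0.0, 0.62], [0.11, 0.01, 0.0, 0.0, 0.0, 0.62], [0.12, 0.0, 0.0, 0.0, 0.0, 0.62]]]
max 0.62 end [585.2 154.1  19.8] [-3.141  0.    -2.001]
```

Force on the tool is about 1.6–2 N, which fits the lever's resistance.

Request:
{"fn": "apply_moves", "kwargs": {
  "series": [
    [[0.13, 0.01, 0, 0, 0, 0.62], [0.11, 0, 0, 0, 0, 0.62], [0.12, 0.01, 0, 0, 0, 0.62], [0.11, 0, 0, 0, 0, 0.62], [0.12, 0, 0, 0, 0, 0.61]]
  ]
}}

```text
clock: 19.02
eef_pos: [593.0, 181.5, 19.9]
tool_rot: [-3.142, 0.001, -1.676]
force: [-0.1, 0.4, -0.1]
width: 24.2
```

Request:
{"fn": "apply_moves", "kwargs": {
  "series": [
    [[0.11, 0.01, 0, 0, 0, 0.62], [0.11, 0, 0, 0, 0, 0.62], [0.12, 0, 0, 0, 0, 0.62], [0.11, 0.01, 0, 0, 0, 0.62], [0.12, 0, 0, 0, 0, 0.62]]
  ]
}}

```text
clock: 19.65
eef_pos: [585.6, 154.0, 19.9]
tool_rot: [-3.141, 0.001, -2.001]
force: [1.2, 0.8, -1.4]
width: 24.3
```

Run:
```python
from plan import *
p,r=now()
ax=np.array([505.2,191.]); print("phi",r[2]+np.pi/2,"polar",np.arctan2(*(p[:2]-ax)[::-1]),np.hypot(*(p[:2]-ax)))
print("tangential force", None)
```

```text
t 19.65 [585.6 154.   19.9] [-3.141e+00  1.000e-03 -2.001e+00] F [ 1.2  0.8 -1.4] w 24.3 q [-0.79  0.99  0.87  1.79 -0.99  0.86 -1.43]
phi -0.4299768358035667 polar -0.43178685078536716 88.52542388955469
tangential force None
```

Request:
{"fn": "apply_moves", "kwargs": {
  "series": [
    [[0.02, 0, 0, 0, 0, 0.1], [0.02, 0, 0, 0, 0, 0.1], [0.02, 0, 0, 0, 0, 0.1], [0.02, 0, 0, 0, 0, 0], [0.02, 0, 0, 0, 0, 0]]
  ]
}}

```text
clock: 20.27
eef_pos: [583.2, 148.8, 20.0]
tool_rot: [-3.141, 0.0, -2.03]
force: [2.0, 0.7, -0.8]
width: 24.7
```

Request:
{"fn": "apply_moves", "kwargs": {
  "series": [
    [[0.02, 0, 0, 0, 0, 0], [0.02, 0, 0, 0, 0, 0], [0, 0, 0, 0, 0, 0], [0, 0, 0, 0, 0, 0], [0, 0, 0, 0, 0, 0]]
  ]
}}

```text
clock: 20.9
eef_pos: [582.0, 147.0, 19.8]
tool_rot: [3.141, -0.0, -2.031]
force: [0.7, 0.3, 0.4]
width: 24.3
```

Request:
{"fn": "apply_moves", "kwargs": {
  "series": [
    [[0.02, 0, 0, 0, 0, 0], [0, 0, 0, 0, 0, 0], [0.02, 0, 0, 0, 0, 0], [0, 0, 0, 0, 0, 0], [0, 0, 0, 0, 0, 0]]
  ]
}}

```text
clock: 21.52
eef_pos: [581.2, 145.2, 19.9]
tool_rot: [3.141, -0.0, -2.031]
force: [0.2, 0.7, -0.2]
width: 24.3
```

Run:
```python
from edge import *
from plan import now
now()
im=viewer.get_image("side"); cv2.imwrite("pics/side_push.png",im)
for f in("side_seat","side_push"): print(f,efit("side",cv2.imread(f"pics/{f}.png"),[505.2,193.8,1.107],12))
a,b=[cv2.imread(f"pics/{f}.png").astype(int) for f in("side_seat","side_push")]
# shift of near flange/cheek patch between the two pictures (valve moved?)
A=lambda i:np.float32(cv2.cvtColor(i.astype(np.uint8),cv2.COLOR_BGR2GRAY))
for nm,(x,y,w,h) in dict(flange=(264,210,22,20)).items():
    r=cv2.matchTemplate(cv2.resize(A(b)[y-4:y+h+4,x-4:x+w+4],None,fx=4,fy=4),cv2.resize(A(a)[y:y+h,x:x+w],None,fx=4,fy=4),cv2.TM_CCOEFF_NORMED)
    m=cv2.minMaxLoc(r); print(nm,"shift px",(np.array(m[3])/4-4),round(m[1],3))
```

```text
t 21.52 [581.2 145.2  19.9] [ 3.141 -0.    -2.031] F [ 0.2  0.7 -0.2] w 24.3 q [-0.78  0.99  0.87  1.81 -1.    0.86 -1.44]
side_seat (array([504.585, 193.628,   1.107]), np.float64(0.986))
side_push (array([504.383, 193.204,   1.105]), np.float64(0.923))
flange shift px [-0.5  0. ] 0.976
```

Request:
{"fn": "apply_moves", "kwargs": {
  "series": [
    [[0, 0, 0, 0, 0, 0], [0, 0, 0, 0, 0, 0], [0.02, 0, 0, 0, 0, 0], [0.02, 0, 0, 0, 0, 0], [0.02, 0, 0, 0, 0, 0]]
  ]
}}

```text
clock: 22.2
eef_pos: [579.9, 142.5, 19.9]
tool_rot: [-3.142, 0.0, -2.031]
force: [0.5, 1.6, -0.5]
width: 24.3
```

Request:
{"fn": "apply_moves", "kwargs": {
  "series": [
    [[-0.02, 0, 0, 0, 0, 0], [-0.02, 0, 0, 0, 0, 0], [0, 0, 0, 0, 0, 0], [0, 0, 0, 0, 0, 0], [0, 0, 0, 0, 0, 0]]
  ],
  "claw": 0.4
}}

```text
clock: 22.82
eef_pos: [580.8, 144.3, 19.9]
tool_rot: [3.142, -0.0, -2.031]
force: [-0.2, 0.2, 0.3]
width: 59.8
```

Request:
{"fn": "apply_moves", "kwargs": {
  "series": [
    [[0, 0, -0.2, 0, 0, 0], [0, 0, -0.5, 0, 0, 0], [0, 0, -0.6, 0, 0, 0], [0, 0, -0.6, 0, 0, 0], [0, 0, -0.3, 0, 0, 0]]
  ]
}}

```text
clock: 23.45
eef_pos: [581.7, 144.1, 132.0]
tool_rot: [-3.14, 0.001, -2.031]
force: [0.3, -0.6, -0.1]
width: 59.6
```

```bash
python3 -c "
from plan import *
plan(now(),[(500,-130,130,-1.7,10)])"
```

```text
t 23.45 [581.7 144.1 132. ] [-3.140e+00  1.000e-03 -2.031e+00] F [ 0.3 -0.6 -0.1] w 59.6 q [-0.84  0.85  1.    1.75 -0.84  1.03 -1.55]
[[[0.56, -0.1, 0.0, 0.0, 0.0, -0.32], [0.57, -0.08, 0.0, 0.0, 0.0, -0.32], [0.57, -0.06, 0.0, 0.0, 0.0, -0.32], [0.57, -0.04, 0.0, 0.0, 0.0, -0.31], [0.57, -0.02, 0.01, 0.0, 0.0, -0.32]]]
[[[0.57, 0.0, 0.0, 0.0, 0.0, -0.31], [0.57, 0.02, 0.01, -0.01, 0.0, -0.32], [0.57, 0.03, 0.0, 0.0, 0.0, -0.31], [0.57, 0.06, 0.01, -0.01, 0.0, -0.32], [0.57, 0.07, 0.0, 0.0, 0.01, -0.31]]]
max 0.57 end [ 500.1 -129.9  130.2] [-3.141 -0.    -1.7  ]
```

Request:
{"fn": "apply_moves", "kwargs": {
  "series": [
    [[0.56, -0.1, 0, 0, 0, -0.32], [0.57, -0.08, 0, 0, 0, -0.32], [0.57, -0.06, 0, 0, 0, -0.32], [0.57, -0.04, 0, 0, 0, -0.31], [0.57, -0.02, 0, 0, 0, -0.32]]
  ]
}}

```text
clock: 24.08
eef_pos: [539.6, 6.5, 129.8]
tool_rot: [3.141, -0.0, -1.863]
force: [0.8, 0.5, 0.1]
width: 59.7
```

Request:
{"fn": "apply_moves", "kwargs": {
  "series": [
    [[0.57, 0, 0, 0, 0, -0.31], [0.57, 0.02, 0, 0, 0, -0.32], [0.57, 0.03, 0, 0, 0, -0.31], [0.57, 0.06, 0, 0, 0, -0.32], [0.57, 0.07, 0, 0, 0, -0.31]]
  ]
}}

```text
clock: 24.7
eef_pos: [498.7, -130.4, 129.8]
tool_rot: [3.141, 0.0, -1.699]
force: [0.9, 0.5, -0.5]
width: 59.9
```

Run:
```python
from edge import *
from plan import now
now()
ims={n:viewer.get_image(n) for n in C}
for n in C: cv2.imwrite(f"pics/{n}_shut.png",ims[n])
rois={"top":(200,190,100,95),"side":(250,160,85,84)}
cr={"top":(505.2,190.2,1.109),"side":(505.2,193.8,1.105)}
for n in C:
    m=lambda p:place(cradle(),cr[n][0],cr[n][1],0,cr[n][2])+place(valve(cr[n][2]-p[2]),p[0],p[1],12,cr[n][2])
    r=fit(ims,{n:rois[n]},m,[cr[n][0],cr[n][1],-.48],[3,3,.1]); print(n,"lever world dir",np.round(r[0],3),r[1:])
    e=efit(n,ims[n],[cr[n][0],cr[n][1],1.107],12); print(" valve edges",e,"-> lever angle",round(e[0][2]-r[0][2],3),"rel. cradle",round(cr[n][2]-r[0][2],3))
k=4
def crop(n):
    x,y,w,h=rois[n]; return cv2.resize(ims[n][y:y+h,x:x+w],None,fx=k,fy=k,interpolation=cv2.INTER_CUBIC)
a,b=crop("top"),crop("side"); h=max(a.shape[0],b.shape[0]); pad=lambda i:cv2.copyMakeBorder(i,0,h-i.shape[0],0,0,cv2.BORDER_CONSTANT)
cv2.imwrite("pics/shut.png",np.hstack([pad(a),pad(b)])); print(h,a.shape,b.shape)
```

```text
t 24.7 [ 498.7 -130.4  129.8] [ 3.141  0.    -1.699] F [ 0.9  0.5 -0.5] w 59.9 q [-0.35  0.7   0.88  1.97 -0.74  0.83 -0.75]
side lever world dir [505.21  193.688  -1.768] (np.float64(501.964705882353), np.float64(2002.3777777777777))
 valve edges (array([504.706, 193.628,   1.089]), np.float64(0.484)) -> lever angle 2.857 rel. cradle 2.873
top lever world dir [ 5.02331e+02  1.86645e+02 -4.67000e-01] (np.float64(4481.3934640522875), np.float64(6237.711111111112))
 valve edges (array([507.573, 222.172,   0.874]), np.float64(0.512)) -> lever angle 1.341 rel. cradle 1.576
380 (380, 400, 3) (336, 340, 3)
```

Run:
```python
from edge import *
from plan import *
im={"side":cv2.imread("pics/side_shut.png")}; ro={"side":(250,160,85,84)}
M=soft(im["side"],ro["side"])
for d in np.arange(-.62,-.28,.02):
    print(round(d,2),min(round(np.abs(render("side",place(cradle(),505.2,193.8,0,1.105)+place(valve(1.105-d),505.2+a,193.5+b,12,1.105),ro["side"])-M).sum()) for a in(-2,0,2) for b in(-2,0,2)),end="; ")
plan(now(),[(400,-340,160,-1.7,5)])
```

```text
-0.62 669; -0.6 673; -0.58 677; -0.56 681; -0.54 685; -0.52 689; -0.5 694; -0.48 696; -0.46 701; -0.44 702; -0.42 702; -0.4 703; -0.38 703; -0.36 704; -0.34 704; -0.32 704; -0.3 705; t 24.8 [ 498.  -133.4  130.5] [-3.141e+00 -2.000e-03 -1.705e+00] F [ 0.4 -0.   0.5] w 59.7 q [-0.35  0.7   0.88  1.97 -0.73  0.83 -0.75]
[[[0.87, 0.28, -0.12, 0.0, 0.0, -0.01], [0.87, 0.28, -0.12, 0.0, 0.0, -0.01], [0.87, 0.28, -0.11, 0.0, -0.01, -0.01], [0.87, 0.28, -0.12, 0.0, 0.0, -0.01], [0.88, 0.28, -0.11, 0.0, -0.01, -0.01]]]
max 0.88 end [ 399.9 -340.2  159.8] [-3.141  0.    -1.7  ]
```

Arm occludes the side view too; move well clear.

Request:
{"fn": "apply_moves", "kwargs": {
  "series": [
    [[0.87, 0.28, -0.12, 0, 0, 0], [0.87, 0.28, -0.12, 0, 0, 0], [0.87, 0.28, -0.11, 0, 0, 0], [0.87, 0.28, -0.12, 0, 0, 0], [0.88, 0.28, -0.11, 0, 0, 0]]
  ]
}}

```text
clock: 25.42
eef_pos: [401.7, -337.2, 158.9]
tool_rot: [3.142, 0.001, -1.699]
force: [1.4, -0.6, 1.1]
width: 59.9
```

Run:
```python
from edge import *
from plan import now
now()
ims={n:viewer.get_image(n) for n in C}
for n in C: cv2.imwrite(f"pics/{n}_shut2.png",ims[n])
rois={"top":(200,190,100,95),"side":(250,160,105,84)}
cr={"top":(505.2,190.2,1.109),"side":(505.2,193.8,1.105)}
for n in C:
    M=soft(ims[n],rois[n]); g=[]
    for d in np.arange(-.70,-.22,.02):
        g.append((min(np.abs(render(n,place(cradle(),*cr[n][:2],0,cr[n][2])+place(valve(cr[n][2]-d),cr[n][0]+a,cr[n][1]+b,12,cr[n][2]),rois[n])-M).sum() for a in(-2,0,2) for b in(-2,0,2)),round(d,2)))
    print(n,sorted(g)[:4],M.sum(), "edges",efit(n,ims[n],[cr[n][0],cr[n][1],1.107],12))
im=ims["top"]; s=ims["side"]
t=lambda i,r:cv2.resize(i[r[1]:r[1]+r[3],r[0]:r[0]+r[2]],None,fx=4,fy=4,interpolation=cv2.INTER_CUBIC)
a,b=t(im,rois["top"]),t(s,(240,150,100,95)); cv2.imwrite("pics/shut.png",np.vstack([np.hstack([a,b]),cv2.resize(np.hstack([im,s]),(800,300))[:210]]))
```

```text
t 25.43 [ 401.7 -337.2  158.9] [ 3.142e+00  1.000e-03 -1.699e+00] F [ 1.4 -0.6  1.1] w 59.9 q [ 0.1   0.65  0.87  1.92 -0.65  0.88 -0.39]
side [(np.float64(2960.7803921568625), np.float64(-0.54)), (np.float64(2962.662745098039), np.float64(-0.56)), (np.float64(2963.299346405229), np.float64(-0.52)), (np.float64(2964.3568627450977), np.float64(-0.5))] 4783.444444444444 edges (array([491.02 , 195.167,   1.128]), np.float64(2.414))
top [(np.float64(165.80261437908496), np.float64(-0.5)), (np.float64(167.47058823529414), np.float64(-0.48)), (np.float64(168.5934640522876), np.float64(-0.52)), (np.float64(168.9045751633987), np.float64(-0.54))] 2444.777777777778 edges (array([511.196, 186.518,   1.05 ]), np.float64(0.46))
```

View pics/shut.png

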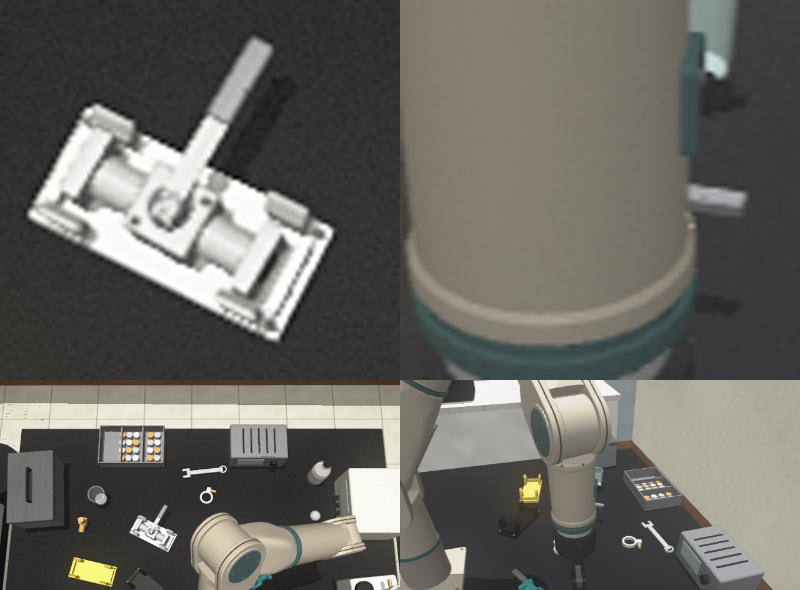

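The lever stands square across the pipe. The valve looks turned about 2° in the cradle, so I'll measure that from the clear top view.

Run:
```python
import edge; from edge import *
im=cv2.imread("pics/top_shut2.png")
edge.E["top"]=np.vstack([rect(top(-65,-52)),rect(top(52,65)),rect(top(-22,22))])
for z in(11,12,14): print(z,efit("top",im,[505.2,190.2,1.08],z))
print("orig check",efit("top",cv2.imread("pics/top0.png"),[494.9,-160.2,1.54],0))
roi=(200,190,100,95); M={"top":im}
m=lambda p:place(cradle(),505.2,190.2,0,1.109)+place(valve(1.07-p[2]),p[0],p[1],12,1.07)
r=fit(M,{"top":roi},m,[505.2,190.2,-.5],[2,2,.06]); print("lever dir",np.round(r[0],3),r[1])
```

```text
11 (array([505.987, 190.01 ,   1.075]), np.float64(0.407))
12 (array([505.781, 189.88 ,   1.075]), np.float64(0.404))
14 (array([505.422, 189.606,   1.074]), np.float64(0.401))
orig check (array([ 494.271, -160.021,    1.543]), np.float64(0.438))
lever dir [ 5.04518e+02  1.90209e+02 -4.97000e-01] 164.0732026143791
```

Run:
```python
from cell import ctrl
print(ctrl.finish_job()); s=ctrl.read_state(); print(s["clock"],s["force"])
```

```text
the job is handed in; nothing more can be done
None
the job is handed in; nothing more can be done
```

The steel valve is in the aluminium cradle, shut and released, and I handed the job in at about 25.5 s of the 64 s allowed. I gripped the valve by its block and carried it over with the lever still open. It touched the cradle floor at under 10 N before I let go. I then closed the fingers loosely around the sleeve, swung the lever to its stop and moved the arm clear.

**Last checks (top view):**
- **Position:** the valve is centred in the cradle to about 0.6 mm, with its flanges between the cheeks.
- **Lever:** it stands at 1.57 rad to the pipe, so it is shut.
- **Robot:** the last forces read were about 2 N or less, with the arm well clear of the valve.

**What disagreed or was left imperfect:**
- **Tool height:** the pictures showed the real fingertips about 40 mm higher than the reported TCP. I worked to the pictures, and the grasp and the contact forces bore that out.
- **Valve angle:** pushing the lever against its stop turned the valve about 2° in the cradle. That is within the play between the cheeks, so I left it.
- **Not checked:** the arm blocked the final side view, and in the top view it covered the grease jar. I touched no bystander that I know of.

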